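# Set out a wax-sealing station

## Robot

A 6-joint arm with a two-finger parallel gripper is mounted at the origin on the work surface. World frame = base frame: x ahead of the robot, y to its left, z up, the work surface at z = 0. Lengths are in m, angles in degrees, forces in N, time in s.
With the tool pointing down it reaches from about 0.4 to 0.825 m from the base axis. Payload 7 kg.
Tool frame: the origin (TCP) lies on the centre line of the jaws, within the pads' length; the fingertips stand 8 mm ahead of it and the grasp point (between the pads) lies 11 mm behind it; z points along the fingers, y is the line along which they close (so a half turn about z gives the same grasp; the last joint's range is limited). The gripper opens to 88 mm and grips with 3 to 60 N. Pads are 19 mm wide; open, the fingers measure 130 mm over their backs; the gripper's body (78 mm by 193 mm) begins 47 mm behind the grasp point.
Start: joints at [-49.154, 20.546, 0.682, 0, -70.136, -16.507], TCP at [0.278, -0.615, 0.235] pointing down, gripper open.
Joint ranges: [-176.03, 176.03], [-82.01, 121.73], [-58.28, 71.71], [-173.87, 95.51], [-174.79, -0.11], [-173.66, 173.66]. Speed limits (degrees/s): [136.94, 136.94, 172.46, 180, 180, 180].

## Interface

Orientations are given as [roll, pitch, yaw] about the fixed x, y, z axes, in that order (R = Rz(yaw) Ry(pitch) Rx(roll)).
In Python, from plant import r gives the robot as it stands.
- The arm moves only by the tool carry_out, never from a script. Its argument "targets" is a list of rows, each a list of 6 numbers: the shift along the tool's x, y, z scaled (see below), then the turn, a rotation vector about the tool's x, y, z scaled (see below). A call has 1 to 5 rows; each row shifts and turns the commanded pose from where the row before left it, along the tool's axes as they then stand; what a row does not reach is not made up. The controller multiplies each number of a shift by 0.5 m and each number of a turn by 60 degrees. A row lasts 1/8 s, in which the tool goes at most 62.5 mm and 10.7 degrees, less where a joint would pass 70% of its speed; a pose out of reach is approached as far as the arm can. A call with a number of a shift or a turn outside -1 to 1 is refused whole. A call with a gripper value outside its range is refused whole. "hand" is the opening, from 0 (shut) to 1 (fully open), set as the call begins (left out, the last holds). The fingers move at their own pace and stop on an object; "squeeze" is the grip in N (left out, the last holds). Time passes only in rows, so rows that do not move let the fingers close. It gives the time, the measured TCP pose, the force, the opening and the grip force at its end, in the units of the state.
- r.get_state(): the state, without advancing time (a new reading comes with each control period).
- r.capture(name): name is "side" or "top"; returns the picture (480x640x3 uint8, red, green, blue); there is no depth.
- r.camera_info(name): a dict with "K" (3x3 intrinsics, pixels), "distortion" ([k1, k2, p1, p2, k3] as OpenCV has them; the pictures are not rectified), "eye" and "attitude" of the camera in the world. Camera axes: x right, y down, z forward; pixel columns grow to the right and rows downward; lengths in m; the calibration is good to about 2 mm. A picture is of the moment at which its call begins. camera_info takes no time and is no camera call.
- r.close_job(): hands the job in; it is judged then, once.
The state is a dict: "time_s": time; "joints": joint angles; "qd": joint speeds; "joint_torque": joint torques, N m; "tcp_pos": TCP position; "eef_rot": TCP orientation; "contact_force": force on the tool from outside, world axes, zero at the start; "moment": the same for the moment, N m; "gripper_width": finger opening in m; "gripper_force": force on a finger pad.
Only numpy, scipy, OpenCV 4.12 (cv2) and the standard library are available. Lean on these libraries where they do the work, as an engineer would, in place of code of your own. Each camera call takes 0.05 s, during which the arm holds its last target. There are 200 camera calls.

## Task

Set the table out for sealing with pink wax: in the middle of the white tile stand the tea light, with the brass tripod over it and the copper melting pot centred on top of the tripod, and stand the pink-handled stamp upright in the middle of the round cooling plate. Put the jar of pink beads upright on the table midway between the tile and the cooling plate, in line with them. Leave the green stamp, the green jar and the glue bottle where they are.

Things in the scene. Friction and masses are not known exactly. Their poses are not given: they have to be found in the camera images.
- tile: White glazed heat-proof tile, 100 x 100 mm, 8 mm thick, fixed flat on the table. Origin: centre of its underside (its top is 8 mm higher); x and y run along its sides, and its y axis lies along the line between the tile and the cooling plate (the plate can be on either side).
- cooling_plate: Round bare aluminium plate, 80 mm across, 10 mm thick, for keeping a seal stamp cool; fixed flat on the table about 250 mm (centre to centre) to the left or right of the tile. Origin: centre of its underside (its top is 10 mm higher).
- tealight: Unlit tea-light candle: aluminium cup 38 mm across and 16 mm high, white wax, a thin 6 mm wick on top; standing on the table. Origin: centre of its underside; z is up along its axis.
- tripod: Brass tripod, 52 mm high: flat ring of 68 mm outer and 35 mm inner diameter, 10 mm deep (42 to 52 mm above the feet), on three straight legs 6 mm thick, 30.5 mm from the axis, that do not stick out beyond the ring: grip it across the ring from any side. A tea light fits between the legs; the pot stands on the ring. Origin: centre between the feet, z up.
- melting_pot: Small open empty copper pot, 54 mm across at the wall and 36 mm high, flat bottom 50 mm across, with a short dark wooden handle near the rim that points to its own +x and ends 65 mm from the axis (the handle's end reaches 40 mm height). Grip it across the body, along its y. Standing on the table. Origin: centre of its underside; z is up along its axis.
- pink_stamp: Wax-seal stamp with a pink handle, 84 mm tall, standing upright on its round brass head of 26 mm across; the handle is straight and 23 mm across between 32 and 68 mm height. Origin: centre of its underside; z is up along its axis.
- pink_jar: Small round closed jar, 47 mm across and 46 mm high: clear wall with pink wax beads inside, aluminium lid (the top 11 mm) with a pink seal on it. Standing on the table. Origin: centre of its underside; z is up along its axis.
- green_stamp: The same stamp with a green handle; not needed, stays where it stands. Origin: centre of its underside; z is up along its axis.
- green_jar: The same jar with green beads and a green seal on the lid; not needed, stays where it stands. Origin: centre of its underside; z is up along its axis.
- glue_bottle: White glue bottle with a purple label, 52 mm across and 130 mm high, standing on the left; stays where it is. Origin: centre of its underside; z is up along its axis.
There are look-alikes about, which are no part of the job. Leave any turquoise look-alike of the tealight alone.

How it is judged (in metres and radians):
At the end, for the whole second after the job is handed in: Upright (0.12 rad), at rest: tea light and tripod on the tile within 15 mm of its centre, pot on the tripod within 12 mm of its axis, pink stamp on the plate within 15 mm of its centre, pink jar on the table at most 140 mm from tile and plate centres and 15 mm off their line (horizontal distance between each of tealight, tripod and tile below 0.015 m and z of tealight in the frame of tile between 0.004 and 0.012 m and z of tripod in the frame of tile between 0.004 and 0.012 m and horizontal distance between melting_pot and tripod below 0.012 m and z of melting_pot in the frame of tripod between 0.048 and 0.056 m and horizontal distance between pink_stamp and cooling_plate below 0.015 m and z of pink_stamp in the frame of cooling_plate between 0.006 and 0.014 m and horizontal distance between pink_jar and tile below 0.14 m and horizontal distance between pink_jar and cooling_plate below 0.14 m and x of pink_jar in the frame of tile between -0.015 and 0.015 m and height (world z) of pink_jar below 0.005 m and angle between each of tealight, tripod, melting_pot, pink_stamp, pink_jar's own z axis and vertical below 0.12 rad and linear speed of each of tealight, tripod, melting_pot, pink_stamp, pink_jar below 0.02 m/s); the robot touches nothing.
It fails at once if the green stamp, the green jar or the glue bottle is shifted by more than 15 mm or tipped over (distance of any of green_stamp, green_jar, glue_bottle from where it was at the start of the episode above 0.015 m or angle between any of green_stamp, green_jar, glue_bottle's own z axis and vertical above 0.3 rad).
It also fails if it takes over 131 s, if anything falls off the work surface, if the arm or the gripper's body presses on something with over 40 N, if the wrist force passes 120 N, or if a joint passes its speed limit or range.

## Working session

There is one attempt and no reset: what is moved stays moved. The work goes in short steps, Python scripts to look and compute and a tool call to move; the robot and the scene stay as the last step left them, time stands still between calls to the robot, and variables do not carry over. Pictures are saved under pics/ and viewed, at most 14 in all, crops included, and the job is handed in when it is done.

Besides the shell and the picture viewer there is one more tool, called after ">>>" in YAML: its name, and indented under it one key for each argument. carry_out: Moves the arm, as the interface text tells. Its arguments: {"type":"object","properties":{"targets":{"type":"array","items":{"type":"array","items":{"type":"number","minimum":-1,"maximum":1}}},"hand":{"type":"number"},"squeeze":{"type":"number"}},"required":["targets"]}

```bash
mkdir -p pics; python3 - <<'E'
from plant import r
import cv2
for n in("side","top"):
    im=r.capture(n); cv2.imwrite(f"pics/{n}0.png",im[:,:,::-1]); print(n,r.camera_info(n))
print(r.get_state())
E
```

```text
side {'K': array([[471.01851067,   0.        , 320.41090698],
       [  0.        , 471.01851067, 244.8381172 ],
       [  0.        ,   0.        ,   1.        ]]), 'distortion': array([-0.09282131,  0.        ,  0.        ,  0.        ,  0.        ]), 'eye': array([0.20544437, 0.49493415, 0.71351261]), 'attitude': array([-137.32202662,   -0.92607921, -142.10347417])}
top {'K': array([[457.22284667,   0.        , 323.21338756],
       [  0.        , 457.22284667, 239.25758602],
       [  0.        ,   0.        ,   1.        ]]), 'distortion': array([-0.0086745,  0.       ,  0.       ,  0.       ,  0.       ]), 'eye': array([0.40327865, 0.01184172, 0.96853731]), 'attitude': array([-168.80794231,   -1.74437161,  -88.51831798])}
{'time_s': 0.1, 'joints': array([-4.91534296e+01,  2.05876049e+01,  6.39117043e-01, -1.61495058e-02,
       -7.01359764e+01, -1.65065084e+01]), 'qd': array([-0.09657544, -0.06853572,  0.09387145,  0.02835221,  0.05323888,
        0.11370837]), 'joint_torque': array([-3.07505288e-03, -5.84162629e+01,  2.93753797e+01,  7.01547593e+00,
        1.02200807e-02, -3.02482033e-05]), 'tcp_pos': array([ 0.27799254, -0.61463491,  0.23371898]), 'eef_rot': array([ 1.79914703e+02, -9.44364996e-03, -1.55665430e+02]), 'contact_force': array([0.08036438, 0.25507983, 0.00840259]), 'moment': array([ 0.03512232, -0.01928349, -0.02241976]), 'gripper_force': 0.0, 'gripper_width': 0.08767787886596673}
```

View pics/side0.png

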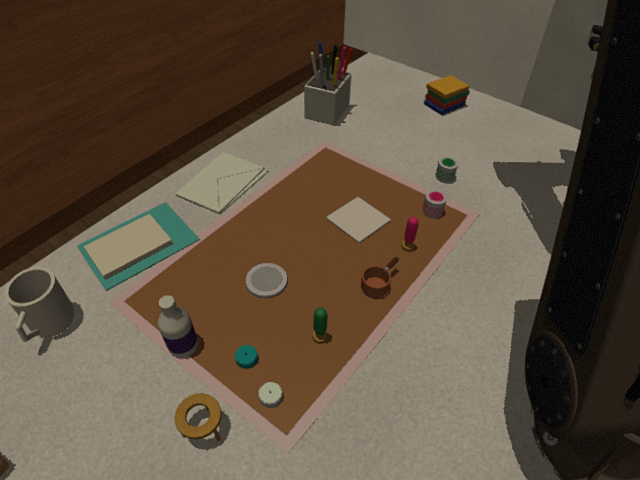

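View pics/top0.png

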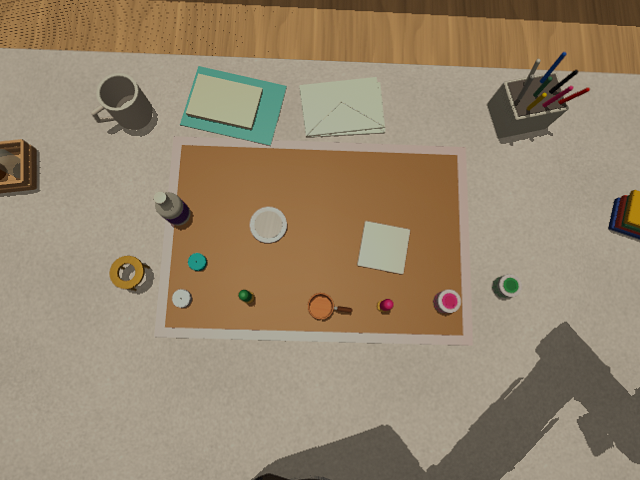

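Side view: tile (358,219), plate (267,280), tripod (199,416), white tealight (270,394), turquoise look-alike (246,356), pot (376,282), pink stamp (411,232), pink jar (434,204), green stamp (320,325), green jar (447,168), glue (178,330). Top view: tile (384,247), plate (268,225), tripod (127,272), tealight (181,298), turquoise (197,262), pot (320,307), pink stamp (387,305), pink jar (449,301), green stamp (245,296), green jar (509,286).
Candidates: tealight = the white one (181,298), not the turquoise (197,262). Stamp and jar = the pink ones, not the green ones. I'll confirm in a crop.

```bash
cat > h.py <<'E'
import numpy as np,cv2
from scipy.spatial.transform import Rotation as Ro
from plant import r
def ray(n,p):
    c=r.camera_info(n); u=cv2.undistortPoints(np.array([[p]],float),c["K"],c["distortion"])[0,0]
    R=Ro.from_euler("xyz",c["attitude"],degrees=True).as_matrix()
    d=R@[u[0],u[1],1]; return np.array(c["eye"]),d/np.linalg.norm(d)
def plane(n,p,z):
    e,d=ray(n,p); return e+d*(z-e[2])/d[2]
def tri(ps,pt):
    e1,d1=ray("side",ps); e2,d2=ray("top",pt)
    s=np.linalg.lstsq(np.c_[d1,-d2],e2-e1,rcond=None)[0]
    a,b=e1+d1*s[0],e2+d2*s[1]; return (a+b)/2,np.linalg.norm(a-b)
def proj(n,P):
    c=r.camera_info(n); R=Ro.from_euler("xyz",c["attitude"],degrees=True).as_matrix()
    return cv2.projectPoints(np.array([P],float),cv2.Rodrigues(R.T)[0],-R.T@c["eye"],c["K"],c["distortion"])[0][0,0]
def blob(im,seed,lo,hi,rad):
    """largest HSV blob within rad of the seed -> contour"""
    m=cv2.inRange(cv2.cvtColor(im,cv2.COLOR_RGB2HSV),np.array(lo),np.array(hi))
    w=np.zeros_like(m); cv2.rectangle(w,(int(seed[0]-rad),int(seed[1]-rad)),(int(seed[0]+rad),int(seed[1]+rad)),255,-1)
    c=cv2.findContours(m&w,cv2.RETR_EXTERNAL,cv2.CHAIN_APPROX_NONE)[0]
    return max(c,key=cv2.contourArea)
E
python3 - <<'E'
from h import *
S=cv2.imread("pics/side0.png");T=cv2.imread("pics/top0.png")
def crop(im,x,y,k=33): return cv2.resize(im[y-k:y+k,x-k:x+k],(198,198),interpolation=cv2.INTER_CUBIC)
a=np.hstack([crop(S,*p) for p in((270,394),(199,416),(376,282),(411,232))])
b=np.hstack([crop(T,*p) for p in((181,290),(127,272),(325,307),(387,305))])
c=np.hstack([crop(S,*p) for p in((434,204),(267,280),(358,219))]+[crop(T,449,301)])
cv2.imwrite("pics/crop.png",np.vstack([a,b,c]))
for n,im,P in(("side",S,((270,394),(199,416),(180,415),(376,282),(411,232),(434,200),(267,280),(285,275),(358,219),(300,200))),("top",T,((181,298),(127,255),(320,307),(387,305),(449,301),(268,225),(284,225),(384,247),(300,200)))):
    H=cv2.cvtColor(im,cv2.COLOR_BGR2HSV)
    print(n,[(p,H[p[1],p[0]].tolist()) for p in P])
E
```

```text
side [((270, 394), [34, 47, 159]), ((199, 416), [15, 44, 70]), ((180, 415), [18, 177, 124]), ((376, 282), [11, 177, 118]), ((411, 232), [172, 198, 76]), ((434, 200), [173, 158, 145]), ((267, 280), [22, 40, 114]), ((285, 275), [16, 31, 141]), ((358, 219), [18, 56, 156]), ((300, 200), [13, 165, 102])]
top [((181, 298), [28, 27, 112]), ((127, 255), [17, 75, 146]), ((320, 307), [13, 168, 175]), ((387, 305), [169, 195, 175]), ((449, 301), [170, 195, 166]), ((268, 225), [21, 36, 168]), ((284, 225), [30, 16, 174]), ((384, 247), [36, 30, 177]), ((300, 200), [15, 143, 152])]
```

View pics/crop.png

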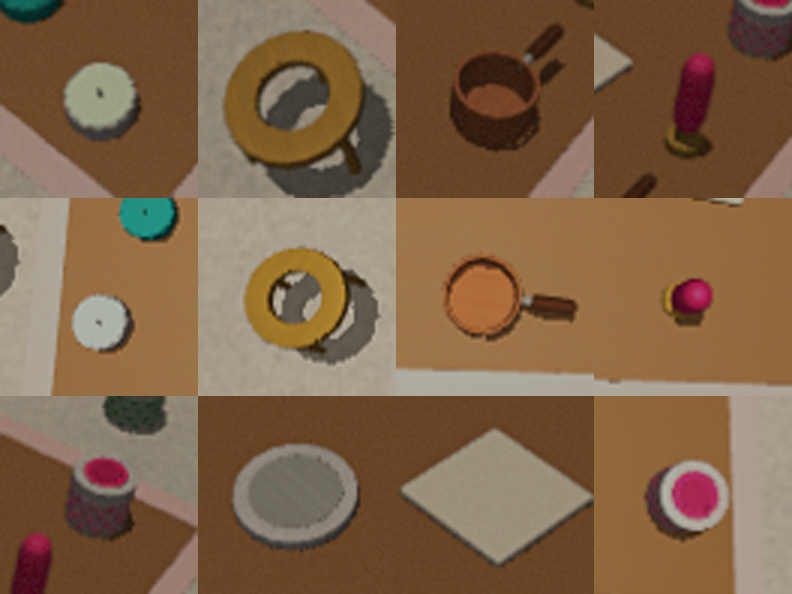

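```bash
python3 - <<'E'
from h import *
S=cv2.imread("pics/side0.png")[:,:,::-1].copy();T=cv2.imread("pics/top0.png")[:,:,::-1].copy()
# name: height, side(seed,lo,hi,rad), top(...)
O=dict(
 tealight=(.016,((270,391),(20,0,120),(60,90,255),18),((181,298),(0,0,85),(179,60,255),13)),
 tripod=(.052,((199,416),(14,120,60),(30,255,255),36),((127,272),(14,110,60),(30,255,255),25)),
 jarseal=(.046,((434,200),(160,120,110),(179,255,255),16),((449,301),(160,120,90),(179,255,255),14)),
 tile=(.008,((358,219),(10,0,110),(60,95,255),36),((384,247),(0,0,110),(60,85,255),36)),
 plate=(.01,((267,280),(0,0,85),(60,90,255),28),((268,225),(0,0,110),(60,85,255),26)),
 greenseal=(.046,((447,163),(50,100,40),(85,255,255),14),((510,286),(50,100,40),(85,255,255),14)),
)
for k,(z,s,t) in O.items():
    cs,ct=blob(S,*s),blob(T,*t)
    es,et=cv2.fitEllipse(cv2.convexHull(cs)),cv2.fitEllipse(cv2.convexHull(ct))
    if k=="tile":
        q=[]
        for n,c in(("side",cs),("top",ct)):
            b=cv2.approxPolyDP(c,6,True)[:,0].astype(float); g=np.array([plane(n,p,z) for p in b]); q.append(g)
            print(n,b.tolist(),g[:,:2].round(4).tolist(),np.linalg.norm(g-np.roll(g,1,0),axis=1).round(4))
    P,e=tri(es[0],et[0])
    print(k,np.round(es[0],1),np.round(es[1],1),np.round(et[0],1),np.round(et[1],1),"tri",P.round(4),"gap",round(e,4),"sidepl",plane("side",es[0],z)[:2].round(4),"toppl",plane("top",et[0],z)[:2].round(4))
for k,s,t,z in(("potrim",(376,276.3),(320.8,306.7),.036),("stamptop",(412.5,218.5),(388.5,304.5),.084),("gstamptop",(320.5,309),(244.5,295.5),.084)):
    print(k,tri(s,t),plane("side",s,z),plane("top",t,z))
a,b=plane("top",(325,306.5),.035),plane("top",(350,309.5),.038); a=plane("top",(320.8,306.7),.036)
print("handle yaw",np.degrees(np.arctan2(*(b-a)[1::-1])),np.linalg.norm(b-a))
a,b=plane("side",(376,276.3),.036),plane("side",(397.5,260),.039)
print("handle yaw",np.degrees(np.arctan2(*(b-a)[1::-1])),np.linalg.norm(b-a))
E
```

```text
tealight [269.7 392.4] [21.1 22.9] [180.9 297.9] [17.9 18.7] tri [0.4609 0.2782 0.0124] gap 0.0007 sidepl [0.46   0.2794] toppl [0.4604 0.277 ]
tripod [197.3 415.3] [41.8 48.2] [126.4 271.8] [32.5 35.3] tri [0.5076 0.382  0.0451] gap 0.0003 sidepl [0.5046 0.3832] toppl [0.5067 0.3792]
jarseal [436.  196.1] [ 8.8 14.6] [449.3 300.5] [14.4 15.4] tri [ 0.4691 -0.2706  0.0426] gap 0.0009 sidepl [ 0.4682 -0.2666] toppl [ 0.4685 -0.2698]
side [[356.0, 197.0], [327.0, 217.0], [359.0, 241.0], [390.0, 219.0]] [[0.6236, -0.1916], [0.6351, -0.0988], [0.5407, -0.0837], [0.5255, -0.1794]] [0.0989 0.0935 0.0956 0.0969]
top [[365.0, 221.0], [357.0, 264.0], [402.0, 273.0], [409.0, 229.0]] [[0.6373, -0.1019], [0.5428, -0.0857], [0.5264, -0.1817], [0.6227, -0.1977]] [0.0968 0.0959 0.0974 0.0976]
tile [358.8 219.4] [41.3 61.4] [383.2 247.4] [54.9 65.4] tri [ 5.817e-01 -1.429e-01  1.000e-04] gap 0.0005 sidepl [ 0.5773 -0.1358] toppl [ 0.5805 -0.1415]
plate [265.7 279.1] [32.8 41.8] [267.7 224.3] [36.2 37.4] tri [0.6243 0.1081 0.0048] gap 0.0009 sidepl [0.6216 0.1111] toppl [0.6227 0.1074]
greenseal [447.9 162. ] [ 6.7 12.4] [510.4 284.9] [13.5 15.3] tri [ 0.5048 -0.3982  0.0426] gap 0.0017 sidepl [ 0.5041 -0.3933] toppl [ 0.5037 -0.397 ]
potrim (array([ 0.45125756, -0.00987112,  0.03265493]), np.float64(0.003497634844248073)) [ 0.45166547 -0.00673927  0.036     ] [ 0.44948786 -0.01049076  0.036     ]
stamptop (array([ 0.45695686, -0.13946083,  0.08093194]), np.float64(0.004158108140322466)) [ 0.45764019 -0.13557172  0.084     ] [ 0.45485738 -0.1397316   0.084     ]
gstamptop (array([0.46659406, 0.13901601, 0.08031696]), np.float64(0.004452371498947301)) [0.46715856 0.14190421 0.084     ] [0.46433966 0.13747645 0.084     ]
handle yaw -93.96191531890611 0.059211044788785354
handle yaw -101.28671794468077 0.05796253472968247
```

Every measurement is within 3–4 mm of the given heights and sizes: tile sides 96–98 mm, tile to plate 252 mm, with the plate on the left. The crop confirms the white tealight, pink jar and pink stamp. First I square the tool's yaw to 180° and go to the jar.

>>> carry_out:
  targets:
    - [0, 0, 0, 0, 0, 0.135]
    - [0, 0, 0, 0, 0, 0.135]
    - [0, 0, 0, 0, 0, 0.135]
    - [0, 0, 0, 0, 0, 0]
    - [0, 0, 0, 0, 0, 0]
  hand: 1
  squeeze: 20

```text
time_s: 0.72
tcp_pos: [0.2781, -0.6149, 0.2343]
eef_rot: [180.0, -0.0, -179.8]
contact_force: [-0.5, 0.2, 0.1]
gripper_width: 0.0878
gripper_force: 0.0
```

>>> carry_out:
  targets:
    - [-0.054, 0.099, 0, 0, 0, 0]
    - [-0.054, 0.099, 0, 0, 0, 0]
    - [-0.054, 0.099, 0, 0, 0, 0]
    - [-0.054, 0.099, 0, 0, 0, 0]
    - [-0.054, 0.099, 0, 0, 0, 0]

```text
time_s: 1.35
tcp_pos: [0.4136, -0.3658, 0.2348]
eef_rot: [-180.0, 0.0, -179.8]
contact_force: [1.2, 0.0, 0.5]
gripper_width: 0.0878
gripper_force: 0.0
```

>>> carry_out:
  targets:
    - [-0.054, 0.099, 0, 0, 0, 0]
    - [-0.054, 0.099, 0, 0, 0, 0]
    - [0, 0, 0, 0, 0, 0]
    - [0, 0, 0, 0, 0, 0]

```text
time_s: 1.85
tcp_pos: [0.467, -0.2681, 0.2346]
eef_rot: [-180.0, -0.0, -179.8]
contact_force: [0.3, -0.2, -0.7]
gripper_width: 0.0878
gripper_force: 0.0
```

```bash
python3 - <<'E'
from h import *
for n,p,z in(("top",(177,220),0.0),("top",(161,198),.13),("side",(168,301),.13),("top",(197,262),.016)): print(plane(n,p,z).round(3))
E
```

```text
[0.628 0.304 0.   ]
[0.639 0.298 0.13 ]
[0.638 0.302 0.13 ]
[0.536 0.25  0.016]
```

>>> carry_out:
  targets:
    - [-0.002, 0, 0.106, 0, 0, 0]
    - [0, 0, 0.106, 0, 0, 0]
    - [0, 0, 0.106, 0, 0, 0]
    - [0, 0, 0.107, 0, 0, 0]
    - [0, 0, 0, 0, 0, 0]

```text
time_s: 2.48
tcp_pos: [0.4642, -0.2689, 0.0187]
eef_rot: [179.9, -0.5, 179.9]
contact_force: [-0.5, -1.3, 1.7]
gripper_width: 0.0875
gripper_force: 0.0
```

>>> carry_out:
  targets:
    - [0, 0, 0, 0, 0, 0]
    - [0, 0, 0, 0, 0, 0]
    - [0, 0, 0, 0, 0, 0]
    - [0, 0, 0, 0, 0, 0]
    - [0, 0, 0, 0, 0, 0]
  hand: 0
  squeeze: 20

```text
time_s: 3.1
tcp_pos: [0.4683, -0.2684, 0.0227]
eef_rot: [-180.0, 0.1, -179.9]
contact_force: [-1.3, 1.0, 4.9]
gripper_width: 0.0464
gripper_force: 20.0
```

>>> carry_out:
  targets:
    - [0, 0, 0, 0, 0, 0]
    - [0, 0, 0, 0, 0, 0]

```text
time_s: 3.35
tcp_pos: [0.4683, -0.2684, 0.0227]
eef_rot: [-180.0, 0.0, -179.9]
contact_force: [-1.2, 1.6, 7.9]
gripper_width: 0.0463
gripper_force: 20.0
```

>>> carry_out:
  targets:
    - [0, 0, -0.05, 0, 0, 0]
    - [0, 0, -0.08, 0, 0, 0]
    - [0, 0, -0.09, 0, 0, 0]

```text
time_s: 3.72
tcp_pos: [0.4672, -0.2681, 0.1326]
eef_rot: [180.0, -0.1, -180.0]
contact_force: [0.4, -0.1, -0.1]
gripper_width: 0.046
gripper_force: 20.0
```

>>> carry_out:
  targets:
    - [-0.0535, 0.101, 0, 0, 0, 0]
    - [-0.0535, 0.101, 0, 0, 0, 0]
    - [-0.0535, 0.101, 0, 0, 0, 0]
    - [-0.0535, 0.101, 0, 0, 0, 0]
    - [-0.0535, 0.101, 0, 0, 0, 0]

```text
time_s: 4.35
tcp_pos: [0.6019, -0.0139, 0.1319]
eef_rot: [-180.0, -0.0, -179.9]
contact_force: [1.9, -0.9, -1.3]
gripper_width: 0.0461
gripper_force: 20.0
```

>>> carry_out:
  targets:
    - [0, 0, 0, 0, 0, 0]
    - [0, 0, 0.05, 0, 0, 0]
    - [0, 0, 0.08, 0, 0, 0]
    - [0, 0, 0.06, 0, 0, 0]
    - [0, 0, 0, 0, 0, 0]

```text
time_s: 4.97
tcp_pos: [0.5992, -0.0167, 0.0347]
eef_rot: [-179.9, -0.3, 180.0]
contact_force: [0.5, 0.2, 0.1]
gripper_width: 0.0461
gripper_force: 20.0
```

>>> carry_out:
  targets:
    - [0, 0, 0, 0, 0, 0]
    - [0, 0, 0, 0, 0, 0]

```text
time_s: 5.22
tcp_pos: [0.6025, -0.0157, 0.0387]
eef_rot: [180.0, 0.1, -180.0]
contact_force: [-0.8, -0.3, -0.5]
gripper_width: 0.0462
gripper_force: 20.0
```

>>> carry_out:
  targets:
    - [0, 0, 0.02, 0, 0, 0]
    - [0, 0, 0.012, 0, 0, 0]
    - [0, 0, 0, 0, 0, 0]
    - [0, 0, 0, 0, 0, 0]

```text
time_s: 5.72
tcp_pos: [0.6019, -0.0157, 0.0215]
eef_rot: [-180.0, 0.0, -179.9]
contact_force: [-1.5, 0.5, 5.9]
gripper_width: 0.0465
gripper_force: 20.0
```

>>> carry_out:
  targets:
    - [0, 0, 0, 0, 0, 0]
    - [0, 0, 0, 0, 0, 0]
    - [0, 0, 0, 0, 0, 0]
    - [0, 0, 0, 0, 0, 0]
    - [0, 0, 0, 0, 0, 0]
  hand: 1

```text
time_s: 6.35
tcp_pos: [0.6015, -0.0158, 0.021]
eef_rot: [-180.0, -0.0, -180.0]
contact_force: [0.0, 0.3, -0.1]
gripper_width: 0.0863
gripper_force: 0.0
```

>>> carry_out:
  targets:
    - [0, 0, -0.06, 0, 0, 0]
    - [0, 0, -0.12, 0, 0, 0]
    - [0, 0, -0.12, 0, 0, 0]
    - [0, 0, 0, 0, 0, 0]

```text
time_s: 6.85
tcp_pos: [0.6046, -0.0153, 0.177]
eef_rot: [179.9, 0.6, -179.9]
contact_force: [-0.1, -0.3, -1.9]
gripper_width: 0.0874
gripper_force: 0.0
```

>>> carry_out:
  targets:
    - [0.0733, -0.061, 0, 0, 0, 0]
    - [0.0733, -0.061, 0, 0, 0, 0]
    - [0.0733, -0.061, 0, 0, 0, 0]
    - [0.0733, -0.061, 0, 0, 0, 0]
    - [0, 0, 0, 0, 0, 0]

```text
time_s: 7.48
tcp_pos: [0.4521, -0.1392, 0.1707]
eef_rot: [180.0, -0.1, 179.9]
contact_force: [0.1, 0.3, -0.4]
gripper_width: 0.0878
gripper_force: 0.0
```

>>> carry_out:
  targets:
    - [0, 0, 0, 0, 0, 0]
    - [0, 0, 0, 0, 0, 0]

```text
time_s: 7.72
tcp_pos: [0.4556, -0.1375, 0.1708]
eef_rot: [-180.0, -0.0, -179.9]
contact_force: [0.8, -0.1, -0.1]
gripper_width: 0.0874
gripper_force: 0.0
```

>>> carry_out:
  targets:
    - [0, 0, 0.1, 0, 0, 0]
    - [0, 0, 0.1, 0, 0, 0]
    - [0, 0, 0.06, 0, 0, 0]
    - [0, 0, 0, 0, 0, 0]
    - [0, 0, 0, 0, 0, 0]

```text
time_s: 8.35
tcp_pos: [0.4561, -0.1376, 0.0418]
eef_rot: [-180.0, 0.0, -179.9]
contact_force: [-0.2, 0.2, -0.9]
gripper_width: 0.088
gripper_force: 0.0
```

>>> carry_out:
  targets:
    - [0, 0, 0, 0, 0, 0]
    - [0, 0, 0, 0, 0, 0]
    - [0, 0, 0, 0, 0, 0]
    - [0, 0, 0, 0, 0, 0]
    - [0, 0, 0, 0, 0, 0]
  hand: 0

```text
time_s: 8.98
tcp_pos: [0.455, -0.1379, 0.0411]
eef_rot: [180.0, 0.0, -180.0]
contact_force: [0.9, -0.6, -0.2]
gripper_width: 0.0435
gripper_force: 0.0
```

>>> carry_out:
  targets:
    - [0, 0, 0, 0, 0, 0]
    - [0, 0, 0, 0, 0, 0]
    - [0, 0, 0, 0, 0, 0]

```text
time_s: 9.35
tcp_pos: [0.455, -0.1379, 0.041]
eef_rot: [-180.0, -0.0, -180.0]
contact_force: [0.2, -1.6, -0.2]
gripper_width: 0.0225
gripper_force: 20.0
```

>>> carry_out:
  targets:
    - [0, 0, -0.05, 0, 0, 0]
    - [0, 0, -0.1, 0, 0, 0]
    - [0, 0, -0.06, 0, 0, 0]
    - [0, 0, 0, 0, 0, 0]
    - [0, 0, 0, 0, 0, 0]

```text
time_s: 9.98
tcp_pos: [0.4544, -0.1378, 0.1454]
eef_rot: [180.0, -0.0, -180.0]
contact_force: [0.1, 0.1, -1.3]
gripper_width: 0.0225
gripper_force: 20.0
```

>>> carry_out:
  targets:
    - [-0.0665, 0.0985, 0, 0, 0, 0]
    - [-0.0665, 0.0985, 0, 0, 0, 0]
    - [-0.0665, 0.0985, 0, 0, 0, 0]
    - [-0.0665, 0.0985, 0, 0, 0, 0]
    - [-0.0665, 0.0985, 0, 0, 0, 0]

```text
time_s: 10.6
tcp_pos: [0.6211, 0.1099, 0.144]
eef_rot: [-179.9, -0.2, -180.0]
contact_force: [0.3, -0.0, -0.5]
gripper_width: 0.0225
gripper_force: 20.0
```

>>> carry_out:
  targets:
    - [0, 0, 0, 0, 0, 0]
    - [0, 0, 0.06, 0, 0, 0]
    - [0, 0, 0.07, 0, 0, 0]
    - [0, 0, 0.03, 0, 0, 0]
    - [0, 0, 0, 0, 0, 0]

```text
time_s: 11.22
tcp_pos: [0.62, 0.1077, 0.0645]
eef_rot: [-179.9, -0.2, -180.0]
contact_force: [0.0, 0.4, 0.7]
gripper_width: 0.0223
gripper_force: 20.0
```

>>> carry_out:
  targets:
    - [0, 0, 0, 0, 0, 0]
    - [0, 0, 0, 0, 0, 0]

```text
time_s: 11.48
tcp_pos: [0.6218, 0.1087, 0.0674]
eef_rot: [180.0, 0.1, -180.0]
contact_force: [-0.3, 0.9, -1.0]
gripper_width: 0.0224
gripper_force: 20.0
```

```bash
python3 - <<'E'
from h import *
for n in("side","top"):
    im=r.capture(n); cv2.imwrite(f"pics/{n}1.png",im[:,:,::-1])
im=cv2.imread("pics/side1.png"); t=cv2.imread("pics/top1.png")
cv2.imwrite("pics/c1.png",np.hstack([cv2.resize(im[150:330,200:380],(400,400)),cv2.resize(t[150:330,200:380],(400,400))]))
print(r.get_state()["tcp_pos"])
E
```

```text
[0.62156628 0.10868267 0.06712018]
```

View pics/c1.png

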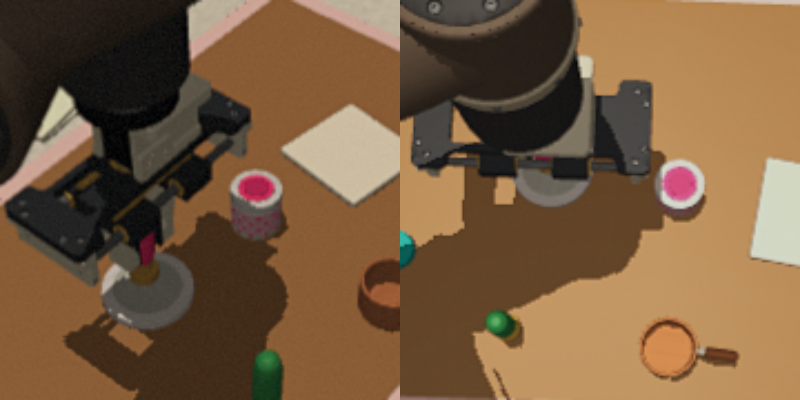

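The stamp hangs upright over the plate (side crop about (145,275)). The jar stands midway at top crop (680,187), and the green stamp hasn't moved. I lower the last 15 mm.

>>> carry_out:
  targets:
    - [0, 0, 0.015, 0, 0, 0]
    - [0, 0, 0.01, 0, 0, 0]
    - [0, 0, 0.003, 0, 0, 0]
    - [0, 0, 0, 0, 0, 0]
    - [0, 0, 0, 0, 0, 0]

```text
time_s: 12.2
tcp_pos: [0.6212, 0.1085, 0.0522]
eef_rot: [180.0, 0.0, -180.0]
contact_force: [0.0, -0.8, -0.3]
gripper_width: 0.0223
gripper_force: 20.0
```

>>> carry_out:
  targets:
    - [0, 0, 0.003, 0, 0, 0]
    - [0, 0, 0, 0, 0, 0]
    - [0, 0, 0, 0, 0, 0]

```text
time_s: 12.58
tcp_pos: [0.6215, 0.1086, 0.0511]
eef_rot: [180.0, 0.1, -179.9]
contact_force: [-0.1, -0.3, 4.3]
gripper_width: 0.0224
gripper_force: 20.0
```

>>> carry_out:
  targets:
    - [0, 0, 0, 0, 0, 0]
    - [0, 0, 0, 0, 0, 0]
    - [0, 0, 0, 0, 0, 0]
    - [0, 0, 0, 0, 0, 0]
    - [0, 0, 0, 0, 0, 0]
  hand: 1

```text
time_s: 13.2
tcp_pos: [0.6211, 0.1085, 0.0505]
eef_rot: [-180.0, -0.0, -180.0]
contact_force: [-0.0, 0.3, -0.6]
gripper_width: 0.0667
gripper_force: 0.0
```

>>> carry_out:
  targets:
    - [0, 0, -0.06, 0, 0, 0]
    - [0, 0, -0.1, 0, 0, 0]
    - [0, 0, -0.09, 0, 0, 0]
    - [0, 0, 0, 0, 0, 0]

```text
time_s: 13.7
tcp_pos: [0.6232, 0.1092, 0.1801]
eef_rot: [179.8, 0.4, -179.9]
contact_force: [0.2, 0.1, -0.3]
gripper_width: 0.0876
gripper_force: 0.0
```

>>> carry_out:
  targets:
    - [0.081, 0.085, 0, 0, 0, 0]
    - [0.081, 0.085, 0, 0, 0, 0]
    - [0.081, 0.085, 0, 0, 0, 0]
    - [0.08, 0.084, 0, 0, 0, 0]
    - [0, 0, 0, 0, 0, 0]

```text
time_s: 14.32
tcp_pos: [0.457, 0.2801, 0.1752]
eef_rot: [180.0, -0.0, -179.7]
contact_force: [0.6, -0.2, 1.1]
gripper_width: 0.0872
gripper_force: 0.0
```

>>> carry_out:
  targets:
    - [0, 0, 0, 0, 0, 0]
    - [0, 0, 0, 0, 0, 0]

```text
time_s: 14.58
tcp_pos: [0.4599, 0.2771, 0.1752]
eef_rot: [-180.0, -0.0, 180.0]
contact_force: [-0.3, 0.1, -0.4]
gripper_width: 0.0876
gripper_force: 0.0
```

>>> carry_out:
  targets:
    - [0, 0.002, 0.1, 0, 0, 0]
    - [0, 0, 0.1, 0, 0, 0]
    - [0, 0, 0.08, 0, 0, 0]
    - [0, 0, 0.03, 0, 0, 0]
    - [0, 0, 0.01, 0, 0, 0]

```text
time_s: 15.2
tcp_pos: [0.46, 0.2783, 0.0152]
eef_rot: [-179.9, -0.0, 180.0]
contact_force: [-0.4, 0.5, 0.6]
gripper_width: 0.0878
gripper_force: 0.0
```

>>> carry_out:
  targets:
    - [0, 0, 0.005, 0, 0, 0]
    - [0, 0, 0.003, 0, 0, 0]
    - [0, 0, 0, 0, 0, 0]

```text
time_s: 15.58
tcp_pos: [0.4598, 0.2794, 0.0124]
eef_rot: [179.9, 0.1, -180.0]
contact_force: [-0.3, 0.5, 0.4]
gripper_width: 0.0876
gripper_force: 0.0
```

>>> carry_out:
  targets:
    - [0, 0, 0, 0, 0, 0]
    - [0, 0, 0, 0, 0, 0]
    - [0, 0, 0, 0, 0, 0]
    - [0, 0, 0, 0, 0, 0]
    - [0, 0, 0, 0, 0, 0]
  hand: 0
  squeeze: 12

```text
time_s: 16.2
tcp_pos: [0.4595, 0.2789, 0.0115]
eef_rot: [-180.0, -0.0, -180.0]
contact_force: [-0.2, -0.2, 0.5]
gripper_width: 0.0433
gripper_force: 0.0
```

>>> carry_out:
  targets:
    - [0, 0, 0, 0, 0, 0]
    - [0, 0, 0, 0, 0, 0]
    - [0, 0, 0, 0, 0, 0]

```text
time_s: 16.58
tcp_pos: [0.4594, 0.2789, 0.0115]
eef_rot: [-180.0, -0.0, -180.0]
contact_force: [0.2, 0.8, 0.2]
gripper_width: 0.0377
gripper_force: 12.0
```

>>> carry_out:
  targets:
    - [0, 0, -0.04, 0, 0, 0]
    - [0, 0, -0.1, 0, 0, 0]
    - [0, 0, -0.1, 0, 0, 0]
    - [0, 0, -0.06, 0, 0, 0]
    - [0, 0, 0, 0, 0, 0]

```text
time_s: 17.2
tcp_pos: [0.4605, 0.28, 0.1643]
eef_rot: [179.8, 0.2, -179.9]
contact_force: [0.5, -0.1, 0.0]
gripper_width: 0.0373
gripper_force: 12.0
```

>>> carry_out:
  targets:
    - [-0.0305, -0.105, 0, 0, 0, 0]
    - [-0.0305, -0.105, 0, 0, 0, 0]
    - [-0.0305, -0.105, 0, 0, 0, 0]
    - [-0.0305, -0.105, 0, 0, 0, 0]

```text
time_s: 17.7
tcp_pos: [0.5203, 0.0671, 0.1606]
eef_rot: [-180.0, -0.1, -179.9]
contact_force: [1.0, 0.7, -0.4]
gripper_width: 0.0374
gripper_force: 12.0
```

>>> carry_out:
  targets:
    - [-0.0305, -0.105, 0, 0, 0, 0]
    - [-0.0305, -0.105, 0, 0, 0, 0]
    - [-0.0305, -0.105, 0, 0, 0, 0]
    - [-0.0305, -0.104, 0, 0, 0, 0]
    - [0, 0, 0, 0, 0, 0]

```text
time_s: 18.32
tcp_pos: [0.5814, -0.1438, 0.1595]
eef_rot: [-180.0, -0.2, 179.8]
contact_force: [0.1, 0.2, -0.3]
gripper_width: 0.0374
gripper_force: 12.0
```

>>> carry_out:
  targets:
    - [0, 0, 0.05, 0, 0, 0]
    - [0, 0, 0.1, 0, 0, 0]
    - [0, 0, 0.07, 0, 0, 0]
    - [0, 0, 0.03, 0, 0, 0]
    - [0, 0, 0, 0, 0, 0]

```text
time_s: 18.95
tcp_pos: [0.5811, -0.1402, 0.0356]
eef_rot: [-180.0, -0.1, -179.9]
contact_force: [0.7, 0.6, 0.8]
gripper_width: 0.0373
gripper_force: 12.0
```

>>> carry_out:
  targets:
    - [0, 0, 0, 0, 0, 0]
    - [0, 0, 0, 0, 0, 0]

```text
time_s: 19.2
tcp_pos: [0.5827, -0.1404, 0.038]
eef_rot: [180.0, 0.1, -179.9]
contact_force: [0.7, -0.2, -1.3]
gripper_width: 0.0374
gripper_force: 12.0
```

>>> carry_out:
  targets:
    - [0, 0, 0.015, 0, 0, 0]
    - [0, 0, 0.012, 0, 0, 0]
    - [0, 0, 0.007, 0, 0, 0]
    - [0, 0, 0, 0, 0, 0]
    - [0, 0, 0, 0, 0, 0]

```text
time_s: 19.82
tcp_pos: [0.5817, -0.1406, 0.0194]
eef_rot: [-180.0, -0.0, -180.0]
contact_force: [0.1, -0.1, -0.3]
gripper_width: 0.0375
gripper_force: 12.0
```

>>> carry_out:
  targets:
    - [0, 0, 0.003, 0, 0, 0]
    - [0, 0, 0, 0, 0, 0]
    - [0, 0, 0, 0, 0, 0]

```text
time_s: 20.2
tcp_pos: [0.5819, -0.1406, 0.0188]
eef_rot: [-180.0, 0.0, -179.9]
contact_force: [-2.6, 0.9, 7.3]
gripper_width: 0.0378
gripper_force: 12.0
```

>>> carry_out:
  targets:
    - [0, 0, 0, 0, 0, 0]
    - [0, 0, 0, 0, 0, 0]
    - [0, 0, 0, 0, 0, 0]
    - [0, 0, 0, 0, 0, 0]
    - [0, 0, 0, 0, 0, 0]
  hand: 1

```text
time_s: 20.82
tcp_pos: [0.5817, -0.1405, 0.018]
eef_rot: [-180.0, -0.0, -180.0]
contact_force: [-0.3, 0.2, -1.3]
gripper_width: 0.0821
gripper_force: 0.0
```

>>> carry_out:
  targets:
    - [0, 0, -0.06, 0, 0, 0]
    - [0, 0, -0.1, 0, 0, 0]
    - [0, 0, -0.1, 0, 0, 0]
    - [0, 0, -0.1, 0, 0, 0]
    - [0, 0, 0, 0, 0, 0]

```text
time_s: 21.45
tcp_pos: [0.5842, -0.1408, 0.203]
eef_rot: [-180.0, 0.5, -179.9]
contact_force: [-0.2, -0.3, -0.2]
gripper_width: 0.087
gripper_force: 0.0
```

>>> carry_out:
  targets:
    - [0.017, 0.116, 0, 0, 0, 0]
    - [0.017, 0.116, 0, 0, 0, 0]
    - [0.017, 0.116, 0, 0, 0, 0]
    - [0.017, 0.116, 0, 0, 0, 0]
    - [0.017, 0.116, 0, 0, 0, 0]

```text
time_s: 22.08
tcp_pos: [0.5382, 0.1511, 0.1975]
eef_rot: [-180.0, -0.0, -180.0]
contact_force: [2.1, -0.2, -0.3]
gripper_width: 0.0874
gripper_force: 0.0
```

>>> carry_out:
  targets:
    - [0.017, 0.116, 0, 0, 0, 0]
    - [0.017, 0.116, 0, 0, 0, 0]
    - [0.017, 0.116, 0, 0, 0, 0]
    - [0.017, 0.115, 0, 0, 0, 0]
    - [0, 0, 0, 0, 0, 0]

```text
time_s: 22.7
tcp_pos: [0.5037, 0.3843, 0.1964]
eef_rot: [-179.9, -0.1, -179.8]
contact_force: [-0.9, -0.5, 0.1]
gripper_width: 0.0876
gripper_force: 0.0
```

>>> carry_out:
  targets:
    - [0, 0, 0, 0, 0, 0]
    - [0, 0, 0, 0, 0, 0]

```text
time_s: 22.95
tcp_pos: [0.505, 0.3799, 0.1979]
eef_rot: [-180.0, -0.0, 180.0]
contact_force: [0.3, -0.2, -0.5]
gripper_width: 0.0876
gripper_force: 0.0
```

```bash
python3 - <<'E'
from h import *
for n in("side","top"):
    im=r.capture(n); cv2.imwrite(f"pics/{n}2.png",im[:,:,::-1])
im=cv2.imread("pics/side2.png"); t=cv2.imread("pics/top2.png")
cv2.imwrite("pics/c2.png",np.hstack([cv2.resize(im[150:330,240:480],(400,300)),cv2.resize(t[150:330,200:440],(400,300))]))
print(r.get_state()["tcp_pos"],[(n,proj(n,P).round(1)) for n,P in(("top",(.582,-.14,.024)),("side",(.582,-.14,.024)))])
E
```

```text
[0.50518266 0.37987559 0.19819847] [('top', array([383.7, 245.3])), ('side', array([358.7, 212. ]))]
```

View pics/c2.png

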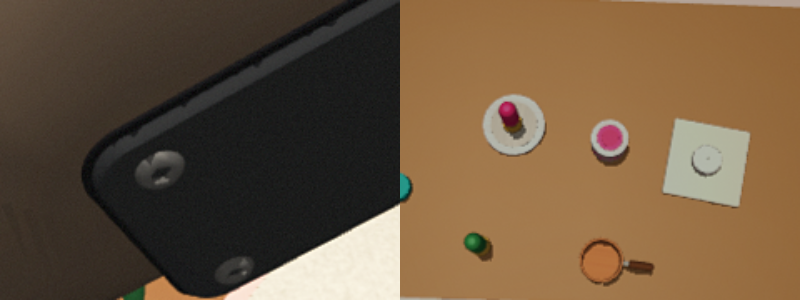

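Top view: stamp stands on the plate (crop 511,115), jar between (609,138), tealight centred on the tile (708,159). The side view is blocked by the arm. Now I lower onto the tripod.

>>> carry_out:
  targets:
    - [-0.001, 0.002, 0.1, 0, 0, 0]
    - [0, 0, 0.1, 0, 0, 0]
    - [0, 0, 0.08, 0, 0, 0]
    - [0, 0, 0.03, 0, 0, 0]
    - [0, 0, 0.005, 0, 0, 0]

```text
time_s: 23.68
tcp_pos: [0.5057, 0.3815, 0.0405]
eef_rot: [-180.0, -0.0, -180.0]
contact_force: [0.7, -0.2, 1.1]
gripper_width: 0.0878
gripper_force: 0.0
```

>>> carry_out:
  targets:
    - [0, 0, 0, 0, 0, 0]
    - [0, 0, 0, 0, 0, 0]

```text
time_s: 23.92
tcp_pos: [0.5061, 0.3827, 0.0423]
eef_rot: [179.9, 0.1, -180.0]
contact_force: [0.2, 0.1, -0.4]
gripper_width: 0.0878
gripper_force: 0.0
```

>>> carry_out:
  targets:
    - [0, 0, 0, 0, 0, 0]
    - [0, 0, 0, 0, 0, 0]
    - [0, 0, 0, 0, 0, 0]
    - [0, 0, 0, 0, 0, 0]
    - [0, 0, 0, 0, 0, 0]
  hand: 0
  squeeze: 20

```text
time_s: 24.55
tcp_pos: [0.5055, 0.3819, 0.0408]
eef_rot: [180.0, 0.0, -180.0]
contact_force: [0.4, -0.9, 4.8]
gripper_width: 0.0675
gripper_force: 20.0
```

>>> carry_out:
  targets:
    - [0, 0, 0, 0, 0, 0]
    - [0, 0, 0, 0, 0, 0]

```text
time_s: 24.8
tcp_pos: [0.5055, 0.382, 0.0409]
eef_rot: [180.0, 0.0, -180.0]
contact_force: [-1.8, -1.3, 5.9]
gripper_width: 0.0675
gripper_force: 20.0
```

>>> carry_out:
  targets:
    - [0, 0, -0.04, 0, 0, 0]
    - [0, 0, -0.1, 0, 0, 0]
    - [0, 0, -0.1, 0, 0, 0]
    - [0, 0, -0.08, 0, 0, 0]
    - [0, 0, 0, 0, 0, 0]

```text
time_s: 25.42
tcp_pos: [0.5066, 0.3833, 0.2041]
eef_rot: [179.7, 0.2, -180.0]
contact_force: [-0.6, -0.4, -1.3]
gripper_width: 0.067
gripper_force: 20.0
```

>>> carry_out:
  targets:
    - [-0.017, -0.116, 0, 0, 0, 0]
    - [-0.017, -0.116, 0, 0, 0, 0]
    - [-0.017, -0.116, 0, 0, 0, 0]
    - [-0.017, -0.116, 0, 0, 0, 0]
    - [-0.017, -0.116, 0, 0, 0, 0]

```text
time_s: 26.05
tcp_pos: [0.5474, 0.0901, 0.1992]
eef_rot: [-180.0, -0.1, -180.0]
contact_force: [0.8, -0.0, -1.4]
gripper_width: 0.0678
gripper_force: 20.0
```

>>> carry_out:
  targets:
    - [-0.017, -0.116, 0, 0, 0, 0]
    - [-0.017, -0.116, 0, 0, 0, 0]
    - [-0.017, -0.116, 0, 0, 0, 0]
    - [-0.017, -0.117, 0, 0, 0, 0]
    - [0, 0, 0, 0, 0, 0]

```text
time_s: 26.68
tcp_pos: [0.5814, -0.1441, 0.1984]
eef_rot: [-180.0, -0.2, 179.7]
contact_force: [-0.4, 0.5, -1.0]
gripper_width: 0.0673
gripper_force: 20.0
```

>>> carry_out:
  targets:
    - [0, 0, 0, 0, 0, 0]
    - [0, 0, 0, 0, 0, 0]
    - [0, 0, 0.04, 0, 0, 0]
    - [0, 0, 0.06, 0, 0, 0]
    - [0, 0, 0, 0, 0, 0]

```text
time_s: 27.3
tcp_pos: [0.5807, -0.1392, 0.1486]
eef_rot: [180.0, -0.2, -179.9]
contact_force: [0.0, -0.4, -0.5]
gripper_width: 0.0671
gripper_force: 20.0
```

>>> carry_out:
  targets:
    - [0, 0, 0, 0, 0, 0]
    - [0, 0, 0, 0, 0, 0]

```text
time_s: 27.55
tcp_pos: [0.5831, -0.1402, 0.152]
eef_rot: [-180.0, 0.1, -179.9]
contact_force: [0.4, 0.0, -0.2]
gripper_width: 0.0673
gripper_force: 20.0
```

```bash
python3 - <<'E'
from h import *
T=cv2.imread("pics/top2.png")[:,:,::-1]
g=cv2.cvtColor(cv2.resize(T[150:330,200:440],(0,0),fx=5,fy=5,interpolation=cv2.INTER_CUBIC),cv2.COLOR_RGB2BGR)
cv2.imwrite("pics/tl.png",g[320:640,780:1180])
for n in("side","top"):
    im=r.capture(n); cv2.imwrite(f"pics/{n}3.png",im[:,:,::-1])
im=cv2.imread("pics/side3.png")
cv2.imwrite("pics/c3.png",np.hstack([cv2.resize(im[120:260,290:450],(400,350)),cv2.resize(g[320:640,780:1180],(400,320))[:,:] if 0 else cv2.copyMakeBorder(g[320:640,780:1180],0,30,0,0,cv2.BORDER_CONSTANT)]))
# jar, stamp check in top2
c=blob(T,(383,248),(0,0,110),(60,85,255),36); e=cv2.minAreaRect(c); print("tile",e[0],plane("top",e[0],.008))
j=blob(T,(383,233),(160,120,90),(179,255,255),10) if 0 else blob(T,(383*0+383,233),(0,0,0),(1,1,1),1) if 0 else None
c=blob(T,(383-0,233),(0,0,0),(179,255,255),1)
j=blob(T,(200+609/400*240*1-365.4+ (609-400)/400*240*0,233),(0,0,0),(179,255,255),2) if 0 else blob(T,(325,233),(160,120,90),(179,255,255),14)
e=cv2.fitEllipse(j); print("jar",e[0],plane("top",e[0],.046))
E
```

```text
tile (383.5880126953125, 247.01600646972656) [ 0.58128752 -0.14238997  0.008     ]
jar (325.40960693359375, 232.12359619140625) [ 0.601716   -0.01566787  0.046     ]
```

View pics/c3.png

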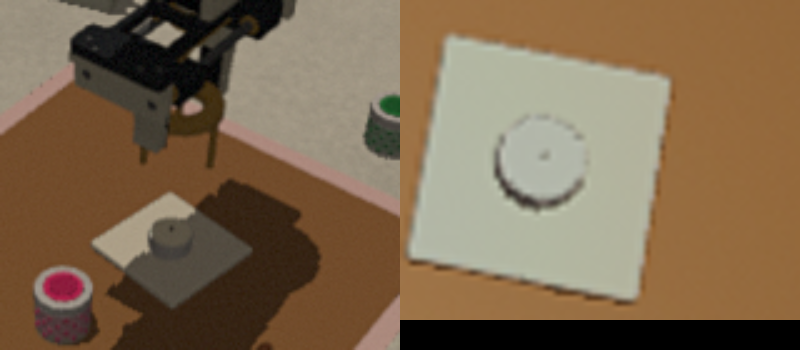

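The tripod hangs level above the tile, and the tealight is within about 2 mm of the tile's centre. The jar reads (0.602,-0.016), as wanted. Now I lower the tripod.

>>> carry_out:
  targets:
    - [0, 0, 0.04, 0, 0, 0]
    - [0, 0, 0.06, 0, 0, 0]
    - [0, 0, 0.04, 0, 0, 0]
    - [0, 0, 0.02, 0, 0, 0]
    - [0, 0, 0, 0, 0, 0]

```text
time_s: 28.28
tcp_pos: [0.5822, -0.1406, 0.0705]
eef_rot: [-180.0, -0.0, -180.0]
contact_force: [0.2, -0.4, -0.8]
gripper_width: 0.0675
gripper_force: 20.0
```

>>> carry_out:
  targets:
    - [0, 0, 0, 0, 0, 0]
    - [0, 0, 0.015, 0, 0, 0]
    - [0, 0, 0.01, 0, 0, 0]
    - [0, 0, 0.007, 0, 0, 0]
    - [0, 0, 0, 0, 0, 0]

```text
time_s: 28.9
tcp_pos: [0.582, -0.1406, 0.0541]
eef_rot: [-180.0, -0.0, -180.0]
contact_force: [0.1, -0.6, -1.3]
gripper_width: 0.0674
gripper_force: 20.0
```

>>> carry_out:
  targets:
    - [0, 0, 0, 0, 0, 0]
    - [0, 0, 0, 0, 0, 0]

```text
time_s: 29.15
tcp_pos: [0.5824, -0.1405, 0.0547]
eef_rot: [-180.0, 0.0, -180.0]
contact_force: [0.8, -0.0, -2.4]
gripper_width: 0.0675
gripper_force: 20.0
```

>>> carry_out:
  targets:
    - [0, 0, 0.006, 0, 0, 0]
    - [0, 0, 0.003, 0, 0, 0]
    - [0, 0, 0, 0, 0, 0]
    - [0, 0, 0, 0, 0, 0]

```text
time_s: 29.65
tcp_pos: [0.5822, -0.1405, 0.05]
eef_rot: [-180.0, -0.0, -180.0]
contact_force: [0.5, -0.2, -0.7]
gripper_width: 0.0677
gripper_force: 20.0
```

>>> carry_out:
  targets:
    - [0, 0, 0.003, 0, 0, 0]
    - [0, 0, 0, 0, 0, 0]
    - [0, 0, 0, 0, 0, 0]

```text
time_s: 30.02
tcp_pos: [0.5825, -0.1406, 0.0489]
eef_rot: [-180.0, 0.0, -180.0]
contact_force: [-0.6, 0.1, 3.0]
gripper_width: 0.0674
gripper_force: 20.0
```

>>> carry_out:
  targets:
    - [0, 0, 0, 0, 0, 0]
    - [0, 0, 0, 0, 0, 0]
    - [0, 0, 0, 0, 0, 0]
    - [0, 0, 0, 0, 0, 0]
    - [0, 0, 0, 0, 0, 0]
  hand: 1

```text
time_s: 30.65
tcp_pos: [0.5822, -0.1405, 0.0485]
eef_rot: [-180.0, -0.0, -180.0]
contact_force: [0.4, 0.1, 0.7]
gripper_width: 0.0877
gripper_force: 0.0
```

>>> carry_out:
  targets:
    - [0, 0, -0.04, 0, 0, 0]
    - [0, 0, -0.1, 0, 0, 0]
    - [0, 0, -0.1, 0, 0, 0]
    - [0, 0, -0.04, 0, 0, 0]
    - [0, 0, 0, 0, 0, 0]

```text
time_s: 31.28
tcp_pos: [0.5832, -0.1405, 0.1907]
eef_rot: [180.0, 0.2, -180.0]
contact_force: [0.0, 0.4, -0.4]
gripper_width: 0.0879
gripper_force: 0.0
```

>>> carry_out:
  targets:
    - [0.066, 0.066, 0, 0, 0, 0]
    - [0.066, 0.066, 0, 0, 0, 0]
    - [0.066, 0.066, 0, 0, 0, 0]
    - [0.066, 0.066, 0, 0, 0, 0]
    - [0, 0, 0, 0, 0, 0]

```text
time_s: 31.9
tcp_pos: [0.4479, -0.0074, 0.188]
eef_rot: [180.0, -0.1, -179.8]
contact_force: [1.0, -0.2, 0.6]
gripper_width: 0.0875
gripper_force: 0.0
```

>>> carry_out:
  targets:
    - [0, 0, 0, 0, 0, -0.173]
    - [0, 0, 0, 0, 0, -0.173]
    - [0, 0, 0, 0, 0, -0.173]
    - [0, 0, 0, 0, 0, -0.173]
    - [0, 0, 0, 0, 0, -0.173]

```text
time_s: 32.52
tcp_pos: [0.4502, -0.0091, 0.1877]
eef_rot: [180.0, -0.1, -127.7]
contact_force: [-0.8, -1.3, 0.2]
gripper_width: 0.0876
gripper_force: 0.0
```

>>> carry_out:
  targets:
    - [0, 0, 0, 0, 0, -0.173]
    - [0, 0, 0, 0, 0, -0.173]
    - [0, 0, 0, 0, 0, -0.173]
    - [0, 0, 0, 0, 0, 0]
    - [0, 0, 0, 0, 0, 0]

```text
time_s: 33.15
tcp_pos: [0.4502, -0.0089, 0.1881]
eef_rot: [180.0, -0.0, -97.2]
contact_force: [0.1, 1.2, -0.2]
gripper_width: 0.0875
gripper_force: 0.0
```

```bash
python3 - <<'E'
from h import *
for n in("side","top"):
    im=r.capture(n); cv2.imwrite(f"pics/{n}4.png",im[:,:,::-1])
im=cv2.imread("pics/side4.png");t=cv2.imread("pics/top4.png")
cv2.imwrite("pics/c4.png",np.hstack([cv2.resize(im[130:310,290:490],(400,360)),cv2.resize(t[180:360,280:480],(400,360))]))
print([(n,proj(n,(.582,-.1405,.06)).round(1)) for n in("side","top")])
E
```

```text
[('side', array([360.1, 199.3])), ('top', array([386.8, 242.1]))]
```

View pics/c4.png

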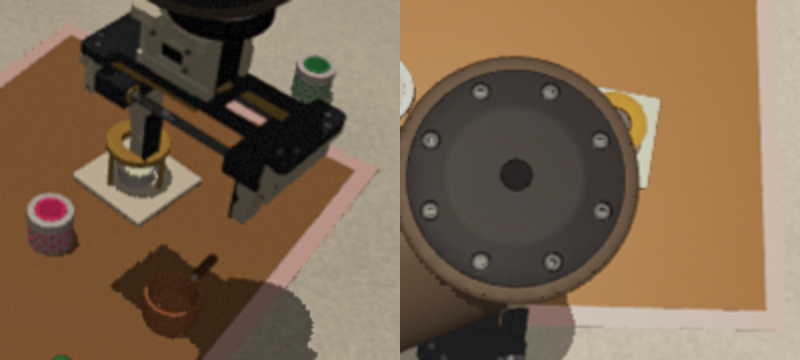

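The tripod stands upright on the tile over the tealight (side crop ring about (138,143)), and the pot is untouched at (172,300). Now the pot.

>>> carry_out:
  targets:
    - [0, 0, 0.1, 0, 0, 0]
    - [0, 0, 0.1, 0, 0, 0]
    - [0, 0, 0.08, 0, 0, 0]
    - [0, 0, 0.04, 0, 0, 0]
    - [0, 0, 0.018, 0, 0, 0]

```text
time_s: 33.88
tcp_pos: [0.4496, -0.0089, 0.0184]
eef_rot: [179.9, -0.1, -97.0]
contact_force: [-0.2, 0.3, 0.2]
gripper_width: 0.0876
gripper_force: 0.0
```

>>> carry_out:
  targets:
    - [0, 0, 0, 0, 0, 0]
    - [0, 0, 0, 0, 0, 0]

```text
time_s: 34.12
tcp_pos: [0.4509, -0.0084, 0.0204]
eef_rot: [-179.9, 0.0, -96.9]
contact_force: [-0.3, -1.3, 0.7]
gripper_width: 0.0877
gripper_force: 0.0
```

>>> carry_out:
  targets:
    - [0, 0, 0, 0, 0, 0]
    - [0, 0, 0, 0, 0, 0]
    - [0, 0, 0, 0, 0, 0]
    - [0, 0, 0, 0, 0, 0]
    - [0, 0, 0, 0, 0, 0]
  hand: 0
  squeeze: 20

```text
time_s: 34.75
tcp_pos: [0.4503, -0.0086, 0.0197]
eef_rot: [-180.0, 0.0, -96.9]
contact_force: [-1.0, -0.6, 2.4]
gripper_width: 0.0543
gripper_force: 20.0
```

>>> carry_out:
  targets:
    - [0, 0, 0, 0, 0, 0]
    - [0, 0, 0, 0, 0, 0]

```text
time_s: 35.0
tcp_pos: [0.4503, -0.0086, 0.0197]
eef_rot: [-180.0, 0.0, -96.9]
contact_force: [-1.1, 0.1, 3.8]
gripper_width: 0.0538
gripper_force: 20.0
```

>>> carry_out:
  targets:
    - [0, 0, -0.04, 0, 0, 0]
    - [0, 0, -0.1, 0, 0, 0]
    - [0, 0, -0.1, 0, 0, 0]
    - [0, 0, -0.04, 0, 0, 0]
    - [0, 0, 0, 0, 0, 0]

```text
time_s: 35.62
tcp_pos: [0.4508, -0.0083, 0.1608]
eef_rot: [-179.8, 0.1, -96.9]
contact_force: [-0.8, -0.1, -2.1]
gripper_width: 0.0536
gripper_force: 20.0
```

>>> carry_out:
  targets:
    - [0, -0.1, 0, 0, 0, 0]
    - [-0.1, 0, 0, 0, 0, 0]
    - [-0.1, 0, 0, 0, 0, 0]
    - [0, 0, 0, 0, 0, 0]
    - [0, 0, 0, 0, 0, 0]

```text
time_s: 36.25
tcp_pos: [0.5109, 0.0844, 0.158]
eef_rot: [179.9, -0.1, -96.9]
contact_force: [-1.0, -0.2, -1.0]
gripper_width: 0.0542
gripper_force: 20.0
```

```bash
python3 - <<'E'
from h import *
ims={n:r.capture(n) for n in("side","top")}
for n,s in(("side",(359,202)),("top",(386,243))):
    cv2.imwrite(f"pics/{n}5.png",ims[n][:,:,::-1])
cv2.imwrite("pics/c5.png",np.hstack([cv2.resize(ims["side"][150:330,260:460,::-1],(400,360)),cv2.resize(ims["top"][180:360,280:480,::-1],(400,360))]))
for n,s,rad in(("side",(360,202),24),("top",(387,243),22)):
    c=blob(ims[n],s,(14,110,50),(30,255,255),rad); e=cv2.fitEllipse(cv2.convexHull(c))
    print(n,cv2.boundingRect(c),e,plane(n,e[0],.058))
print(r.get_state()["tcp_pos"],r.get_state()["eef_rot"])
E
```

```text
side (343, 178, 42, 37) ((373.69793701171875, 194.3983154296875), (37.40789031982422, 64.96033477783203), 102.62864685058594) [ 0.5696044  -0.17338909  0.058     ]
top (370, 221, 40, 40) ((389.3484191894531, 226.92254638671875), (38.3593864440918, 66.38479614257812), 11.327621459960938) [ 0.61429416 -0.14622693  0.058     ]
[0.51115524 0.08380576 0.15870629] [ 1.79915888e+02 -5.21826555e-02 -9.69560083e+01]
```

View pics/c5.png

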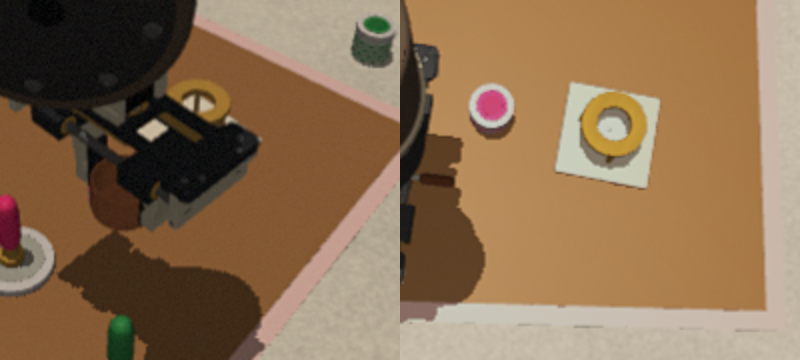

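Ring centre is at top pixel (387,242), against (386.8,242.1) predicted for (0.582,-0.1405), with the wick visible inside. The automatic mask had leaked onto the mat, so I don't use that fit. Next I move the pot over the tripod.

>>> carry_out:
  targets:
    - [0.107, -0.049, 0, 0, 0, 0]
    - [0.107, -0.049, 0, 0, 0, 0]
    - [0.107, -0.049, 0, 0, 0, 0]
    - [0.107, -0.048, 0, 0, 0, 0]
    - [0, 0, 0, 0, 0, 0]

```text
time_s: 36.98
tcp_pos: [0.5825, -0.1441, 0.1587]
eef_rot: [179.9, -0.0, -97.3]
contact_force: [-0.2, -0.5, -1.0]
gripper_width: 0.0537
gripper_force: 20.0
```

>>> carry_out:
  targets:
    - [0, 0, 0.04, 0, 0, 0]
    - [0, 0, 0.06, 0, 0, 0]
    - [0, 0, 0.02, 0, 0, 0]
    - [0, 0, 0, 0, 0, 0]
    - [0, 0, 0, 0, 0, 0]

```text
time_s: 37.6
tcp_pos: [0.5835, -0.1395, 0.1007]
eef_rot: [-179.9, 0.0, -96.9]
contact_force: [0.8, -1.0, -0.8]
gripper_width: 0.0537
gripper_force: 20.0
```

>>> carry_out:
  targets:
    - [0, 0, 0, 0, 0, 0]
    - [0, 0, 0, 0, 0, 0]

```text
time_s: 37.85
tcp_pos: [0.5832, -0.1395, 0.1002]
eef_rot: [-179.9, 0.0, -96.9]
contact_force: [-0.3, -0.2, -0.9]
gripper_width: 0.0538
gripper_force: 20.0
```

```bash
python3 - <<'E'
from h import *
im=r.capture("side"); cv2.imwrite("pics/c6.png",cv2.resize(im[130:270,280:440,::-1],(640,560),interpolation=cv2.INTER_CUBIC))
s=r.get_state();print(s["tcp_pos"],s["eef_rot"])
E
```

```text
[ 0.58304978 -0.13949677  0.10004834] [-1.79956432e+02  9.83451808e-03 -9.69166099e+01]
```

View pics/c6.png

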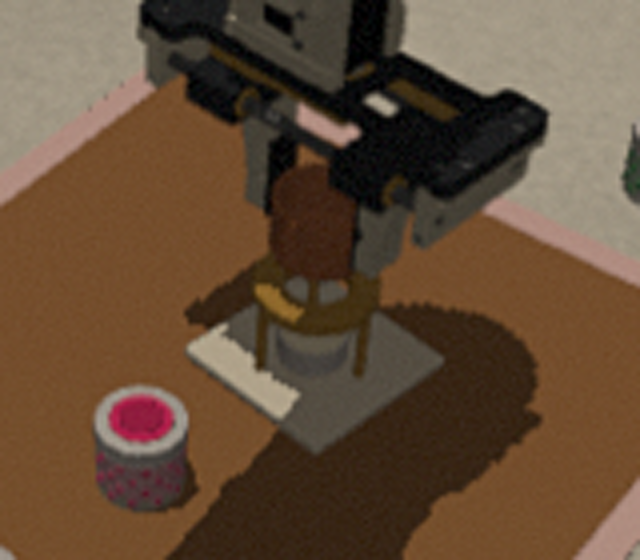

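The pot hangs level over the ring (crop 315,225 over 316,290). I lower the last 20 mm.

>>> carry_out:
  targets:
    - [0.002, 0.002, 0.016, 0, 0, 0]
    - [0, 0, 0.012, 0, 0, 0]
    - [0, 0, 0.008, 0, 0, 0]
    - [0, 0, 0, 0, 0, 0]
    - [0, 0, 0, 0, 0, 0]

```text
time_s: 38.52
tcp_pos: [0.5819, -0.1404, 0.0816]
eef_rot: [-180.0, -0.0, -96.9]
contact_force: [-0.4, -1.0, -2.0]
gripper_width: 0.0537
gripper_force: 20.0
```

>>> carry_out:
  targets:
    - [0, 0, 0.004, 0, 0, 0]
    - [0, 0, 0, 0, 0, 0]
    - [0, 0, 0, 0, 0, 0]

```text
time_s: 38.9
tcp_pos: [0.582, -0.1404, 0.0798]
eef_rot: [-180.0, 0.0, -96.9]
contact_force: [0.4, 0.3, 0.5]
gripper_width: 0.0543
gripper_force: 20.0
```

>>> carry_out:
  targets:
    - [0, 0, 0.002, 0, 0, 0]
    - [0, 0, 0, 0, 0, 0]
    - [0, 0, 0, 0, 0, 0]

```text
time_s: 39.28
tcp_pos: [0.5821, -0.1405, 0.0796]
eef_rot: [-179.9, -0.0, -96.9]
contact_force: [-2.1, 0.8, 7.7]
gripper_width: 0.0541
gripper_force: 20.0
```

>>> carry_out:
  targets:
    - [0, 0, 0, 0, 0, 0]
    - [0, 0, 0, 0, 0, 0]
    - [0, 0, 0, 0, 0, 0]
    - [0, 0, 0, 0, 0, 0]
    - [0, 0, 0, 0, 0, 0]
  hand: 1

```text
time_s: 39.9
tcp_pos: [0.5817, -0.1405, 0.0785]
eef_rot: [180.0, -0.0, -96.9]
contact_force: [-0.4, 0.2, 0.4]
gripper_width: 0.0875
gripper_force: 0.0
```

>>> carry_out:
  targets:
    - [0, 0, -0.04, 0, 0, 0]
    - [0, 0, -0.1, 0, 0, 0]
    - [0, 0, -0.1, 0, 0, 0]
    - [0, 0, -0.1, 0, 0, 0]
    - [0, 0, 0, 0, 0, 0]

```text
time_s: 40.52
tcp_pos: [0.5839, -0.1407, 0.2535]
eef_rot: [-179.5, 0.0, -96.9]
contact_force: [-0.3, 0.4, -0.5]
gripper_width: 0.0877
gripper_force: 0.0
```

>>> carry_out:
  targets:
    - [0.11, 0, 0, 0, 0, 0]
    - [0.11, 0, 0, 0, 0, 0]
    - [0.11, 0, 0, 0, 0, 0]
    - [0.11, 0, 0, 0, 0, 0]
    - [0.11, 0, 0, 0, 0, 0]

```text
time_s: 41.15
tcp_pos: [0.548, -0.415, 0.2476]
eef_rot: [180.0, 0.0, -96.9]
contact_force: [1.1, 1.2, -1.3]
gripper_width: 0.0877
gripper_force: 0.0
```

>>> carry_out:
  targets:
    - [0.1, 0.05, 0, 0, 0, 0]
    - [0.1, 0.05, 0, 0, 0, 0]
    - [0, 0, 0, 0, 0, 0]
    - [0, 0, 0, 0, 0, 0]

```text
time_s: 41.65
tcp_pos: [0.4865, -0.5066, 0.2476]
eef_rot: [179.9, 0.0, -97.0]
contact_force: [0.4, 0.7, 0.1]
gripper_width: 0.0876
gripper_force: 0.0
```

```bash
python3 - <<'E'
from h import *
i={n:r.capture(n)[:,:,::-1] for n in("side","top")}
cv2.imwrite("pics/c7.png",np.hstack([cv2.resize(i["side"][140:320,220:460],(400,300),interpolation=cv2.INTER_CUBIC),cv2.resize(i["top"][160:340,220:460],(400,300),interpolation=cv2.INTER_CUBIC)]))
print([(k,n,proj(n,P).round(1)) for n in("side","top") for k,P in(("rim",(.582,-.1405,.096)),("stamp",(.622,.109,.094)),("platetop",(.622,.109,.01)))])
s=r.get_state();print(s["tcp_pos"],s["contact_force"])
E
```

```text
[('rim', 'side', array([361.5, 186. ])), ('stamp', 'side', array([263.1, 248.7])), ('platetop', 'side', array([266.3, 278.3])), ('rim', 'top', array([389.8, 238.6])), ('stamp', 'top', array([263.1, 214.9])), ('platetop', 'top', array([267. , 224.5]))]
[ 0.48745139 -0.50584063  0.24818937] [-0.26436487  0.86218825  0.71195074]
```

View pics/c7.png

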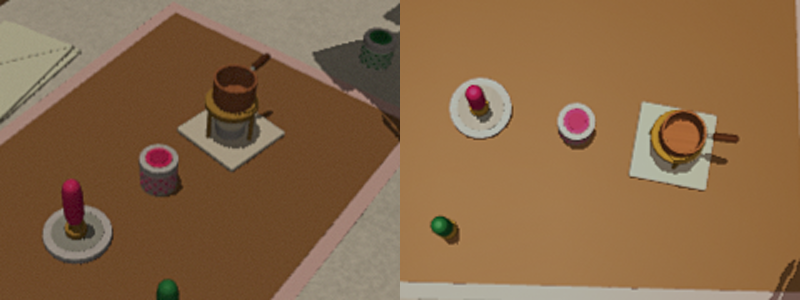

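Everything stands as asked. The pot rim is at top pixel (390,240) against (390,239) predicted, the stamp upright on the plate at (265,216), the jar midway, and the arm is clear.

```bash
python3 -c "
from plant import r
print(r.close_job())"
```

```text
the job is handed in; nothing more can be done
None
```

The table is set out as asked and the job is handed in at about 42 s of the 131 s limit; the hand-in returned no verdict. In the last pictures everything placed stood upright within about 4 mm of its target, and the arm was clear of everything.

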